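# Bolt the glassware chest shut

## Robot

A 7-joint arm with a two-finger parallel gripper is mounted at the origin on the work surface. World frame = base frame: x ahead of the robot, y to its left, z up, the work surface at z = 0. Lengths are in m, angles in rad, forces in N, time in s.
With the tool pointing down it reaches from about 0.425 to 0.875 m from the base axis. Payload 9.9 kg.
Tool frame: the origin (TCP) lies midway between the tips of the shut fingers; the grasp point (between the pads) lies 19 mm behind it; z points along the fingers, y is the line along which they close (so a half turn about z gives the same grasp; the last joint's range is limited). The gripper opens to 85 mm and grips with 20 to 120 N. Pads are 22 mm wide; open, the fingers measure 114 mm over their backs; the gripper's body (76 mm by 85 mm) begins 54 mm behind the grasp point. The pads swing forward as they close: fully open they stand 13 mm farther back than shut.
Start: joints at [-1.31, 0.576, 0.025, 1.437, -0.015, 1.129, -0.057], TCP at [0.228, 0.635, 0.231] pointing down, gripper open.
Joint ranges: [-2.76, 2.76], [-0.34, 2.15], [-1.52, 1.57], [0.19, 2.46], [-1.09, 4.23], [0.17, 1.99], [-2.82, 2.82]. Speed limits (rad/s): [2.22, 2.22, 3.01, 3.01, 3.14, 3.14, 3.14].

## Interface

Orientations are given as a unit quaternion [x, y, z, w].
In Python, from cell import r gives the robot as it stands. The module is installed in compiled form; this text tells all that it offers.
- The arm moves only by the tool step_arm, never from a script. Its argument "plan" is a list of rows, each an object of numbers: "x", "y", "z": the shift along the tool's x, y, z in cm; "wx", "wy", "wz": the turn, a rotation vector about the tool's x, y, z in degrees; "hand": the opening, from 0 (shut) to 1 (fully open). A call has exactly 8 rows; each row shifts and turns the commanded pose from where the row before left it, along the tool's axes as they then stand; what a row does not reach is not made up. A row lasts 1/12 s, in which the tool goes at most 41.7 mm and 7.16 degrees, less where a joint would pass 70% of its speed; a pose out of reach is approached as far as the arm can. A call is refused whole if a number of a shift passes 4.17 or a number of a turn 7.16, either way. A call with a gripper value outside its range is refused whole. The fingers move at their own pace and stop on an object; "squeeze" is the grip in N (left out, the last holds). Time passes only in rows, so rows that do not move let the fingers close, or fill a call up. It gives the time, the measured TCP pose, the force, the opening and the grip force at its end, in the units of the state.
- r.state(): the state, without advancing time (a new reading comes with each control period).
- r.snapshot(name): name is "scene" or "top" or "wrist"; returns a dict with "image" (420x560x3 uint8, blue, green, red), "K" (3x3 intrinsics, pixels), "cam_to_world" (4x4, takes a point from camera to world coordinates). Camera axes: x right, y up, looking along -z (the intrinsics and any distortion apply to the point x, -y, -z); pixel columns grow to the right and rows downward; lengths in m; the calibration is good to about 2 mm. A picture is of the moment at which its call begins. There is no depth.
- r.hand_in(): hands the job in; it is judged then, once.
The state is a dict: "time": time; "joints": joint angles; "dq": joint speeds; "joint_torque": joint torques, N m; "position": TCP position; "tcp_rot": TCP orientation; "contact_force": force on the tool from outside, world axes, zero at the start; "ft_torque": the same for the moment, N m; "width": finger opening in m; "grasp_force": force on a finger pad.
Only numpy, scipy, OpenCV 4.12 (cv2) and the standard library are available. Lean on these libraries where they do the work, as an engineer would, in place of code of your own. Each camera call takes 0.05 s, during which the arm holds its last target. There are 200 camera calls.

## Task

Bolt the two lids of the white glassware chest together: raise the bolt's blue-knobbed handle out of its notch, slide the bolt across until it comes to rest against the brass keeper on the other lid, and put the handle all the way down into the keeper's notch, then let go. The fittings are delicate, so feel for the stop and never force the handle against the metal, and leave the glass and china around it where they stand.

Things in the scene. Friction and masses are not known exactly. Their poses are not given: they have to be found in the camera images.
- chest: White painted low chest with two glazed lids, fixed on the counter: 260 (x) x 380 (y) x 110 mm high. Origin: centre of its underside; x points away from the robot at yaw 0, y along its long side. The lids meet at y = 0. The bolt lies along y on top, near the edge that faces the robot: steel guide on the -y lid, brass keeper on the +y lid. Two glasses stand on the lids' rear half.
- bolt_axis (a point): Point on the centre line of the bolt rod (14 mm diameter, along the chest's y) where the handle's stem stands when bolt_slide is 0: in the chest's frame (-85, -45, 136) mm, 26 mm above the lid. Axes as the chest. The handle turns about this line.
- handle: The bolt's handle, about 60 g. Origin: centre of its blue knob, a 20 mm ball 52 mm from the rod's centre line on an 8 mm round stem. At turn 0 the stem is level and points to the chest's -x, the knob 26 mm above lid level, just past the lid's front edge, free for 25 mm and more on both y sides: pinch it from above across y; it can pivot in the pads. x axis: from knob to rod; y along the rod.
- bolt_slide (a joint): How far the bolt has slid, m, along the chest's +y. It starts in the start notch (0, +-3 mm; this notch is 18 mm wide) and must go 54 to 84 mm to the middle of the keeper's notch. About 1.5 N of friction; it stays where it is left.
- bolt_turn (a joint): Handle angle, rad: 0 = level, fully down in a notch; positive = raised, to a stop at 1.35. Let go, it sinks slowly under its weight until something holds it. Above about 0.8 it passes freely over the low wall between the notches; lower, the notch walls keep it from sliding. Lowered anywhere but in a notch it rests on the wall, at about 0.4 to 0.75.
- guide: Steel guide fixed on the -y lid, carrying the bolt: base plate, two round barrels, the start notch and a low wall from it towards the keeper, its top 6 mm above the rod's centre line, 18 to 24 mm from that line on the -x side. Origin at bolt_axis, axes as the chest.
- keeper_base: Dark steel plate, 56 x 78 mm, fixed on the +y lid, carrying the brass keeper. Origin at bolt_axis, axes as the chest; the plate covers y = 47 to 125 mm. The keeper is rigidly screwed on it anywhere along a 30 mm slot, and its setting is not measured.
- keeper_slot (a point): Middle of the range in which the keeper's notch can be: on the rod's centre line, 69 mm along +y from bolt_axis; the true notch is up to 15 mm to either y side. The notch is 11 mm wide for the 8 mm stem: a lip as high as the guide's wall on its -y side, and on its +y side a staple 28 mm wide, 14 mm above the rod's line, which stops the raised stem 1.5 mm past the notch's middle.
- amber_bowl: Amber glass bowl, 80 mm wide, 40 mm high, on the lid. Origin: centre of its underside.
- shot_glass: Clear shot glass, 44 mm wide, 60 mm high, on the lid. Origin: centre of its underside.
- jug: Polished steel jug, 110 mm wide, 180 mm high. Origin: centre of its underside.
- carafe: Corked glass carafe, 80 mm wide, 200 mm high. Origin: centre of its underside.
- tureen: White lidded tureen, 156 mm wide, 120 mm high. Origin: centre of its underside.
- tumbler: Green glass tumbler, 70 mm wide, 90 mm high. Origin: centre of its underside.
- teacup: White cup with a handle, 84 mm wide, 60 mm high. Origin: centre of its underside.

How it is judged:
On the way, in this order (a step that is already met when the one before it is completed fails the run):
1. the handle is raised out of its start notch before the bolt is slid (value of joint bolt_turn above 0.7 rad and value of joint bolt_slide below 0.015 m), for 0.1 s.
2. the bolt is slid across to the keeper with the handle raised (value of joint bolt_slide above 0.049 m and value of joint bolt_turn above 0.55 rad), for 0.1 s.
At the end, for the whole second after the job is handed in: the bolt is slid across to the keeper (bolt_slide above 49 mm) with its handle all the way down in the keeper's notch (bolt_turn below 0.12 rad), at rest (value of joint bolt_slide above 0.049 m and value of joint bolt_turn below 0.12 rad and velocity of joint bolt_slide between -0.005 and 0.005 m/s and velocity of joint bolt_turn between -0.05 and 0.05 rad/s); the robot touches nothing.
It fails at once if the handle is forced against the guide or the keeper with more than 15 N (contact force between handle and guide above 15 N or contact force between handle and keeper_base above 15 N).
It fails at once if a bystander is moved by more than 20 mm (distance of any of amber_bowl, shot_glass, jug, carafe, tureen, tumbler, teacup from where it was at the start of the episode above 0.02 m).
It also fails if it takes over 51 s, if anything falls off the work surface, if the arm or the gripper's body presses on something with over 40 N, if the wrist force passes 120 N, or if a joint passes its speed limit or range.

## Working session

There is one attempt and no reset: what is moved stays moved. The work goes in short steps, Python scripts to look and compute and a tool call to move; the robot and the scene stay as the last step left them, time stands still between calls to the robot, and variables do not carry over. Pictures are saved under pics/ and viewed, at most 10 in all, crops included, and the job is handed in when it is done.

Besides the shell and the picture viewer there is one more tool, called after "Call:" by a JSON object that holds its "fn" and its "kwargs", one argument or row to a line. step_arm: Moves the arm, as the interface text tells. Its arguments: {"type":"object","properties":{"plan":{"type":"array","items":{"type":"object","properties":{"x":{"type":"number"},"y":{"type":"number"},"z":{"type":"number"},"wx":{"type":"number"},"wy":{"type":"number"},"wz":{"type":"number"},"hand":{"type":"number"}}}},"squeeze":{"type":"number"}},"required":["plan"]}

```bash
mkdir -p pics; python3 - <<'E'
from cell import r
import cv2,numpy as np
ims=[]
for n in("scene","top"):
    s=r.snapshot(n);np.savez(n+".npz",**s);cv2.imwrite(f"pics/{n}.png",s["image"]);print(n,s["K"].tolist(),np.round(s["cam_to_world"],3).tolist(), [k for k in s])
st=r.state();print(st)
E
```

```text
scene [[427.9477327294607, 0.0, 279.7036140143546], [0.0, 427.9477327294607, 216.94417428920664], [0.0, 0.0, 1.0]] [[0.412, -0.773, 0.482, 1.112], [0.911, 0.353, -0.212, -0.229], [-0.007, 0.527, 0.85, 1.14], [0.0, 0.0, 0.0, 1.0]] ['image', 'K', 'cam_to_world']
top [[482.3707277664797, 0.0, 276.2244038745904], [0.0, 482.3707277664797, 204.99652645811068], [0.0, 0.0, 1.0]] [[-0.01, 0.996, -0.091, 0.4], [-1.0, -0.008, 0.022, 0.021], [0.022, 0.092, 0.996, 1.378], [0.0, 0.0, 0.0, 1.0]] ['image', 'K', 'cam_to_world']
{'time': 0.1, 'joints': array([-1.30980402,  0.5764305 ,  0.02483625,  1.43784744, -0.01500847,
        1.12900847, -0.05648517]), 'dq': array([ 0.00048278, -0.00235486,  0.00040507, -0.00098553,  0.00210059,
        0.00035224, -0.00144071]), 'joint_torque': array([ 6.19040569e-03, -7.67292666e+01,  2.25799866e+00, -2.86599469e+01,
        1.58018520e-02,  8.54916405e-03, -2.50403474e-05]), 'position': array([0.2279939 , 0.63488194, 0.23053216]), 'tcp_rot': array([ 1.71517471e-01,  9.85180789e-01, -7.48318437e-04, -9.82092319e-05]), 'contact_force': array([ 0.24085889, -0.20046944, -0.10040384]), 'ft_torque': array([-0.01448865,  0.0026814 ,  0.03051222]), 'grasp_force': 0.0, 'width': 0.08500785194149361}
```

View pics/scene.png

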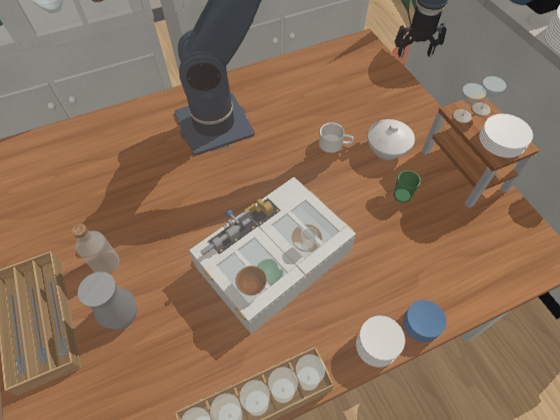

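View pics/top.png

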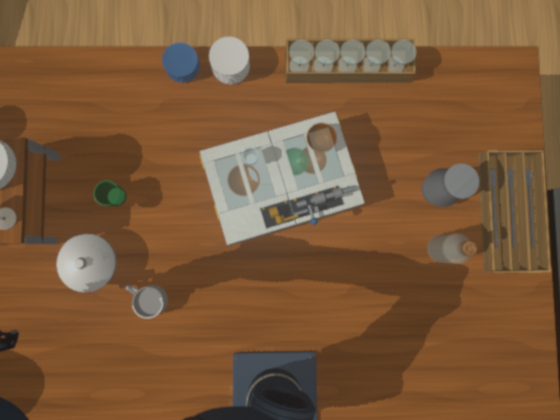

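The scene view shows the blue knob near (231,214) and the brass keeper near (262,207). The top view shows the chest centred near (282,178), the knob near (315,215) and the keeper near (280,213).

```bash
cat > h.py <<'E'
import numpy as np,cv2
def ray(s,u,v):
    K,T=s["K"],s["cam_to_world"]
    d=np.array([(u-K[0,2])/K[0,0],-(v-K[1,2])/K[1,1],-1.]);return T[:3,3],T[:3,:3]@d
def onz(s,u,v,z):
    o,d=ray(s,u,v);return o+d*(z-o[2])/d[2]
def tri(rs):
    A=np.zeros((3,3));b=np.zeros(3)
    for o,d in rs:
        d=d/np.linalg.norm(d);P=np.eye(3)-np.outer(d,d);A+=P;b+=P@o
    p=np.linalg.solve(A,b);return p,[np.linalg.norm(np.cross(p-o,d/np.linalg.norm(d))) for o,d in rs]
def blob(im,lo,hi,box):
    x0,y0,x1,y1=box;h=cv2.cvtColor(im,cv2.COLOR_BGR2HSV)[y0:y1,x0:x1]
    n,l,st,c=cv2.connectedComponentsWithStats(cv2.inRange(h,lo,hi))
    return [(int(st[i,4]),(c[i]+[x0,y0]).round(1).tolist(),(st[i,:4]+[x0,y0,0,0]).tolist()) for i in np.argsort(-st[1:,4])[:3]+1]
E
python3 - <<'E'
from h import *
S=np.load("scene.npz");T=np.load("top.npz");S={k:S[k] for k in S};T={k:T[k] for k in T}
a=blob(S["image"],(100,80,40),(125,255,255),(205,190,260,240));b=blob(T["image"],(100,80,40),(125,255,255),(295,195,335,235));print(a,b)
if a and b: print(tri([ray(S,*a[0][1]),ray(T,*b[0][1])]))
print(blob(T["image"],(15,110,60),(32,255,255),(255,190,310,235)),blob(S["image"],(15,110,60),(32,255,255),(240,190,290,225)))
h=cv2.cvtColor(T["image"],cv2.COLOR_BGR2HSV)
m=cv2.inRange(h,(0,0,110),(180,70,255));m[:105]=0;m[250:]=0;m[:,:190]=0;m[:,375:]=0
m=cv2.morphologyEx(m,cv2.MORPH_OPEN,np.ones((3,3)))
c=max(cv2.findContours(m,0,2)[0],key=cv2.contourArea)
R=cv2.minAreaRect(c);print(R)
P=np.array([onz(T,*p,.11)[:2] for p in cv2.boxPoints(R)]);print(P.round(4),P.mean(0),[np.linalg.norm(P[i]-P[i-1]) for i in range(4)])
ims=[cv2.resize(T["image"][105:250,195:375],None,fx=2.9,fy=2.9,interpolation=2),cv2.resize(S["image"][175:325,185:360],None,fx=2.8,fy=2.8,interpolation=2)]
for n,i in zip("ab",ims): print(i.shape)
w=400;ims=[cv2.resize(T["image"][180:240,255:375],(800,400),interpolation=2)[:300],]
cv2.imwrite("pics/crop1.png",cv2.resize(T["image"][105:250,190:375],None,fx=4,fy=4,interpolation=2))
E
```

```text
[(6, [229.8, 211.7], [228, 211, 4, 3])] [(20, [313.2, 220.8], [311, 219, 5, 5])]
(array([ 0.47225272, -0.10015256,  0.14183232]), [np.float64(0.0010504519409071126), np.float64(0.0010504519409070905)])
[(179, [278.7, 215.6], [269, 207, 29, 17]), (2, [294.5, 200.0], [294, 200, 2, 1]), (1, [263.0, 209.0], [263, 209, 1, 1])] [(79, [264.6, 204.2], [257, 198, 16, 13]), (47, [252.1, 207.1], [244, 203, 17, 8]), (1, [253.0, 210.0], [253, 210, 1, 1])]
((281.9617919921875, 177.570068359375), (99.0403823852539, 144.5255889892578), 73.61045837402344)
[[ 0.6638  0.1975]
 [ 0.7732 -0.1747]
 [ 0.5153 -0.2433]
 [ 0.4113  0.1236]] [ 0.59087926 -0.02421656] [np.float64(0.26309235825650346), np.float64(0.38792870238880145), np.float64(0.26687790161913383), np.float64(0.3813751199706798)]
(420, 522, 3)
(420, 490, 3)
```

View pics/crop1.png

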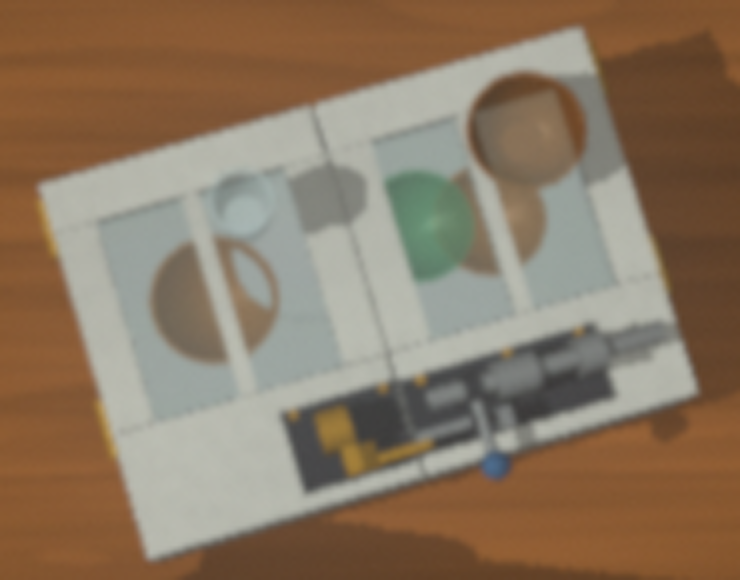

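The crop shows the knob at about (314,220.5) in full-image pixels, with the brass keeper to its left. Chest yaw is about 16° and the knob is near (0.472, -0.102, 0.138), so I'm moving over it now.

Call:
{"fn": "step_arm", "kwargs": {
  "plan": [
    {"x": -2.87,"y": -2.93},
    {"x": -2.87,"y": -2.93},
    {"x": -2.87,"y": -2.93},
    {"x": -2.87,"y": -2.93},
    {"x": -2.87,"y": -2.93},
    {"x": -2.87,"y": -2.93},
    {"x": -2.87,"y": -2.93},
    {"x": -2.87,"y": -2.93}
  ],
  "squeeze": 20
}}

```text
invalid input
```

Call:
{"fn": "step_arm", "kwargs": {
  "plan": [
    {"x": -2.87,"y": -2.93},
    {"x": -2.87,"y": -2.93},
    {"x": -2.87,"y": -2.93},
    {"x": -2.87,"y": -2.93},
    {"x": -2.87,"y": -2.93},
    {"wz": -7.1},
    {"wz": -7.1},
    {"wz": -7.1}
  ]
}}

```text
invalid input
```

Call:
{"fn": "step_arm", "kwargs": {
  "plan": [
    {"x": -2.87,"y": -2.93,"z": 0,"wx": 0,"wy": 0,"wz": 0,"hand": 1},
    {"x": -2.87,"y": -2.93,"z": 0,"wx": 0,"wy": 0,"wz": 0,"hand": 1},
    {"x": -2.87,"y": -2.93,"z": 0,"wx": 0,"wy": 0,"wz": 0,"hand": 1},
    {"x": -2.87,"y": -2.93,"z": 0,"wx": 0,"wy": 0,"wz": 0,"hand": 1},
    {"x": -2.87,"y": -2.93,"z": 0,"wx": 0,"wy": 0,"wz": 0,"hand": 1},
    {"x": -2.87,"y": -2.93,"z": 0,"wx": 0,"wy": 0,"wz": 0,"hand": 1},
    {"x": -2.87,"y": -2.93,"z": 0,"wx": 0,"wy": 0,"wz": 0,"hand": 1},
    {"x": -2.87,"y": -2.93,"z": 0,"wx": 0,"wy": 0,"wz": 0,"hand": 1}
  ],
  "squeeze": 20
}}

```text
time: 0.77
position: [0.3653, 0.335, 0.2312]
tcp_rot: [0.171, 0.985, -0.0, -0.0]
contact_force: [2.0, 0.4, 0.4]
width: 0.0853
grasp_force: 0.0
```

Call:
{"fn": "step_arm", "kwargs": {
  "plan": [
    {"x": -2.87,"y": -2.93,"z": 0,"wx": 0,"wy": 0,"wz": 0,"hand": 1},
    {"x": -2.87,"y": -2.93,"z": 0,"wx": 0,"wy": 0,"wz": 0,"hand": 1},
    {"x": -2.87,"y": -2.93,"z": 0,"wx": 0,"wy": 0,"wz": 0,"hand": 1},
    {"x": -2.87,"y": -2.93,"z": 0,"wx": 0,"wy": 0,"wz": 0,"hand": 1},
    {"x": -2.87,"y": -2.93,"z": 0,"wx": 0,"wy": 0,"wz": 0,"hand": 1},
    {"x": 0,"y": 0,"z": 0,"wx": 0,"wy": 0,"wz": -7.1,"hand": 1},
    {"x": 0,"y": 0,"z": 0,"wx": 0,"wy": 0,"wz": -7.1,"hand": 1},
    {"x": 0,"y": 0,"z": 0,"wx": 0,"wy": 0,"wz": -7.1,"hand": 1}
  ]
}}

```text
time: 1.43
position: [0.4506, 0.1497, 0.2311]
tcp_rot: [-0.015, 1.0, -0.0, -0.0]
contact_force: [0.6, 0.2, 0.4]
width: 0.0857
grasp_force: 0.0
```

Call:
{"fn": "step_arm", "kwargs": {
  "plan": [
    {"x": 0,"y": 0,"z": 0,"wx": 0,"wy": 0,"wz": -7.1,"hand": 1},
    {"x": 0,"y": 0,"z": 0,"wx": 0,"wy": 0,"wz": -7.1,"hand": 1},
    {"x": 0.8,"y": -4.05,"z": 0,"wx": 0,"wy": 0,"wz": 0,"hand": 1},
    {"x": 0.8,"y": -4.05,"z": 0,"wx": 0,"wy": 0,"wz": 0,"hand": 1},
    {"x": 0.8,"y": -4.05,"z": 0,"wx": 0,"wy": 0,"wz": 0,"hand": 1},
    {"x": 0.8,"y": -4.05,"z": 0,"wx": 0,"wy": 0,"wz": 0,"hand": 1},
    {"x": 0.8,"y": -4.05,"z": 0,"wx": 0,"wy": 0,"wz": 0,"hand": 1},
    {"x": 0.8,"y": -4.05,"z": 0,"wx": 0,"wy": 0,"wz": 0,"hand": 1}
  ]
}}

```text
time: 2.1
position: [0.4699, -0.0981, 0.2313]
tcp_rot: [-0.137, 0.991, 0.0, -0.0]
contact_force: [2.1, 1.0, -0.3]
width: 0.0854
grasp_force: 0.0
```

```bash
python3 - <<'E'
from cell import r
from h import *
s=r.snapshot("wrist");np.savez("w1.npz",**s);cv2.imwrite("pics/w1.png",s["image"])
st=r.state();print(st["position"],st["tcp_rot"],st["contact_force"])
print(s["cam_to_world"].round(3).tolist(),s["K"][0])
print(blob(s["image"],(100,80,40),(125,255,255),(0,0,560,420)))
E
```

```text
[ 0.4697221  -0.10749898  0.23149744] [-1.32512088e-01  9.91178378e-01 -2.44298133e-03 -3.91332168e-05] [ 1.52656768 -8.03189498  1.34156979]
[[-0.272, -0.93, -0.248, 0.407], [0.962, -0.263, -0.07, -0.115], [-0.0, -0.257, 0.966, 0.374], [0.0, 0.0, 0.0, 1.0]] [298.38734464   0.         277.80219667]
[(238, [264.8, 206.8], [256, 198, 21, 21]), (1, [474.0, 347.0], [474, 347, 1, 1]), (1, [452.0, 358.0], [452, 358, 1, 1])]
```

View pics/w1.png

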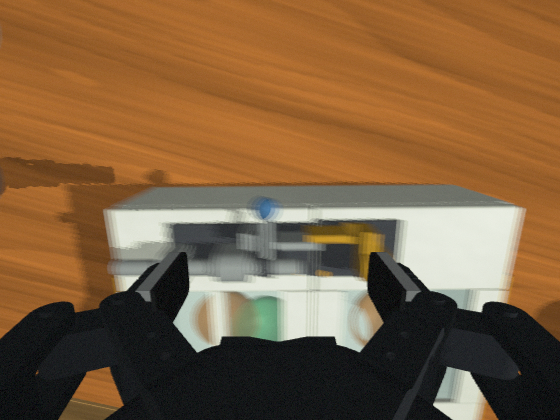

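The knob is at about (265,207) and the keeper at about (340–385, 235), but the picture is blurred because the arm was still settling. I'll measure again at rest.

```bash
python3 - <<'E'
from cell import r
from h import *
for i in range(4): s=r.snapshot("wrist")
cv2.imwrite("pics/w2.png",cv2.resize(s["image"][170:290,100:420],None,fx=2.5,fy=2.5,interpolation=2)); np.savez("w2.npz",**s)
st=r.state();print(st["position"],st["tcp_rot"],st["contact_force"])
b=blob(s["image"],(100,80,40),(125,255,255),(0,0,560,420));print(b)
p=b[0][1];print("onz",onz(s,*p,.136))
W=s
S=np.load("scene.npz");T=np.load("top.npz")
R=[ray(W,*p),ray(T,313.2,220.8)];print(tri(R),tri(R+[ray(S,229.8,211.7)]))
print("top onz",onz(T,313.2,220.8,.136))
# chest edges
g=cv2.cvtColor(s["image"],cv2.COLOR_BGR2HSV)
for row in(205,210,225):print(row,[ (c) for c in range(80,540) if (g[row,c,1]<60)!=(g[row,c-1,1]<60)])
E
```

```text
[ 0.4700554  -0.09572875  0.23099621] [-1.36760969e-01  9.90603969e-01  3.36897014e-04 -3.16087119e-04] [-0.10353668  0.50265496 -0.04318144]
[(422, [270.9, 209.7], [260, 198, 23, 24]), (1, [468.0, 331.0], [468, 331, 1, 1]), (1, [466.0, 337.0], [466, 337, 1, 1])]
onz [ 0.47101467 -0.10139478  0.136     ]
(array([ 0.47216462, -0.10163633,  0.13285182]), [np.float64(0.0004972085895609652), np.float64(0.0004972085895609925)]) (array([ 0.47114909, -0.10060431,  0.13944099]), [np.float64(0.0013983813525258256), np.float64(0.001205153395144026), np.float64(0.001734875609505477)])
top onz [ 0.47226995 -0.10173353  0.136     ]
205 [127, 261, 282, 521]
210 [119, 260, 283, 526]
225 [116, 349, 377, 523]
```

View pics/w2.png

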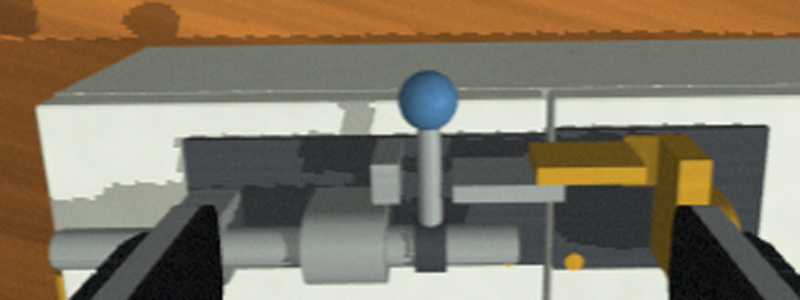

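The knob is sharp at (271,210), triangulated at (0.4715, -0.1015, 0.136), and the tool is aligned with the chest. The stem stands mid-notch, and the keeper notch looks to be about 75 mm away. Descending next.

Call:
{"fn": "step_arm", "kwargs": {
  "plan": [
    {"x": 0,"y": -0.6,"z": 0,"wx": 0,"wy": 0,"wz": 0,"hand": 0.5},
    {"x": 0,"y": 0,"z": 2.5,"wx": 0,"wy": 0,"wz": 0,"hand": 0.5},
    {"x": 0,"y": 0,"z": 2.5,"wx": 0,"wy": 0,"wz": 0,"hand": 0.5},
    {"x": 0,"y": 0,"z": 2.0,"wx": 0,"wy": 0,"wz": 0,"hand": 0.5},
    {"x": 0,"y": 0,"z": 1.0,"wx": 0,"wy": 0,"wz": 0,"hand": 0.5},
    {"x": 0,"y": 0,"z": 0,"wx": 0,"wy": 0,"wz": 0,"hand": 0.5},
    {"x": 0,"y": 0,"z": 0,"wx": 0,"wy": 0,"wz": 0,"hand": 0.5},
    {"x": 0,"y": 0,"z": 0,"wx": 0,"wy": 0,"wz": 0,"hand": 0.5}
  ]
}}

```text
time: 3.02
position: [0.4725, -0.1014, 0.152]
tcp_rot: [-0.138, 0.99, -0.0, 0.001]
contact_force: [1.2, 0.3, 0.2]
width: 0.0427
grasp_force: 0.0
```

```bash
python3 - <<'E'
from cell import r
from h import *
s=r.snapshot("wrist");s=r.snapshot("wrist")
cv2.imwrite("pics/w3.png",s["image"])
st=r.state();print(st["position"],st["tcp_rot"],st["contact_force"],st["width"])
b=blob(s["image"],(100,80,40),(125,255,255),(0,0,560,420));print(b)
p=onz(s,*b[0][1],.136);d=p-st["position"];print("onz",p,"in tool x,y mm",1e3*d@[-.963,-.271,0],1e3*d@[-.271,.963,0])
E
```

```text
[ 0.4726141  -0.10175642  0.15224629] [-1.37307219e-01  9.90528107e-01 -1.79802947e-04  8.74063620e-04] [-0.83828777  1.01974807  0.31675156] 0.04280476585303554
[(927, [275.6, 243.9], [259, 227, 34, 35])]
onz [ 0.47122264 -0.10188549  0.136     ] in tool x,y mm 1.3749486554671029 0.2527907115037656
```

View pics/w3.png

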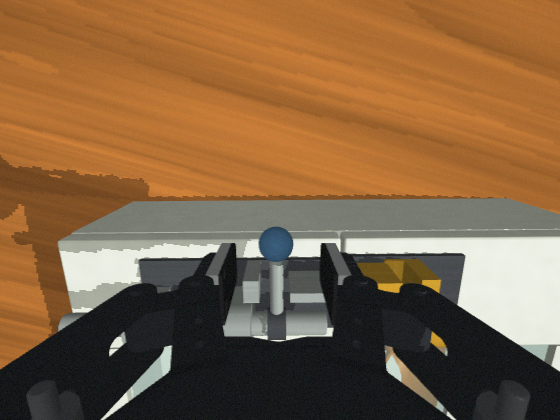

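The knob sits at (276,244), midway between the pads at about columns 235 and 325. I'll descend the rest of the way and close.

Call:
{"fn": "step_arm", "kwargs": {
  "plan": [
    {"x": 0.1,"y": 0,"z": 1.5,"wx": 0,"wy": 0,"wz": 0,"hand": 0.5},
    {"x": 0,"y": 0,"z": 1.2,"wx": 0,"wy": 0,"wz": 0,"hand": 0.5},
    {"x": 0,"y": 0,"z": 0.8,"wx": 0,"wy": 0,"wz": 0,"hand": 0.5},
    {"x": 0,"y": 0,"z": 0,"wx": 0,"wy": 0,"wz": 0,"hand": 0.4},
    {"x": 0,"y": 0,"z": 0,"wx": 0,"wy": 0,"wz": 0,"hand": 0.3},
    {"x": 0,"y": 0,"z": 0,"wx": 0,"wy": 0,"wz": 0,"hand": 0.25},
    {"x": 0,"y": 0,"z": 0,"wx": 0,"wy": 0,"wz": 0,"hand": 0.2},
    {"x": 0,"y": 0,"z": 0,"wx": 0,"wy": 0,"wz": 0,"hand": 0.15}
  ],
  "squeeze": 20
}}

```text
time: 3.78
position: [0.4713, -0.1025, 0.1169]
tcp_rot: [-0.137, 0.991, -0.0, 0.001]
contact_force: [0.7, -0.7, 1.0]
width: 0.0185
grasp_force: 19.5
```

Call:
{"fn": "step_arm", "kwargs": {
  "plan": [
    {"x": -0.03,"y": 0,"z": -0.52,"wx": 0,"wy": 0,"wz": 0,"hand": 0.15},
    {"x": -0.08,"y": 0,"z": -0.51,"wx": 0,"wy": 0,"wz": 0,"hand": 0.15},
    {"x": -0.13,"y": 0,"z": -0.5,"wx": 0,"wy": 0,"wz": 0,"hand": 0.15},
    {"x": -0.18,"y": 0,"z": -0.49,"wx": 0,"wy": 0,"wz": 0,"hand": 0.15},
    {"x": -0.23,"y": 0,"z": -0.47,"wx": 0,"wy": 0,"wz": 0,"hand": 0.15},
    {"x": -0.27,"y": 0,"z": -0.44,"wx": 0,"wy": 0,"wz": 0,"hand": 0.15},
    {"x": -0.31,"y": 0,"z": -0.41,"wx": 0,"wy": 0,"wz": 0,"hand": 0.15},
    {"x": -0.35,"y": 0,"z": -0.38,"wx": 0,"wy": 0,"wz": 0,"hand": 0.15}
  ]
}}

```text
time: 4.45
position: [0.486, -0.098, 0.1539]
tcp_rot: [-0.137, 0.991, 0.0, -0.0]
contact_force: [-1.3, -1.2, -0.7]
width: 0.0182
grasp_force: 19.5
```

Call:
{"fn": "step_arm", "kwargs": {
  "plan": [
    {"x": -0.39,"y": 0,"z": -0.34,"wx": 0,"wy": 0,"wz": 0,"hand": 0.15},
    {"x": -0.42,"y": 0,"z": -0.3,"wx": 0,"wy": 0,"wz": 0,"hand": 0.15},
    {"x": 0,"y": 0,"z": 0,"wx": 0,"wy": 0,"wz": 0,"hand": 0.15},
    {"x": 0,"y": 0,"z": 0,"wx": 0,"wy": 0,"wz": 0,"hand": 0.15},
    {"x": 0,"y": 0,"z": 0,"wx": 0,"wy": 0,"wz": 0,"hand": 0.15},
    {"x": 0,"y": 0,"z": 0,"wx": 0,"wy": 0,"wz": 0,"hand": 0.15},
    {"x": 0,"y": 0,"z": 0,"wx": 0,"wy": 0,"wz": 0,"hand": 0.15},
    {"x": 0,"y": 0,"z": 0,"wx": 0,"wy": 0,"wz": 0,"hand": 0.15}
  ]
}}

```text
time: 5.12
position: [0.4938, -0.0958, 0.1598]
tcp_rot: [-0.137, 0.991, 0.0, -0.0]
contact_force: [-2.4, -2.1, 2.4]
width: 0.018
grasp_force: 19.7
```

```bash
python3 - <<'E'
from cell import r
from h import *
s=r.snapshot("wrist");t=r.snapshot("scene")
cv2.imwrite("pics/w4.png",np.hstack([s["image"][160:400,130:430],cv2.resize(t["image"][180:260,200:300],None,fx=3,fy=3,interpolation=2)]))
st=r.state();print(st["position"],st["tcp_rot"],st["contact_force"],st["width"])
E
```

```text
[ 0.49381825 -0.09578926  0.15982718] [-1.36928531e-01  9.90580923e-01  3.29812090e-05 -1.04296138e-04] [-4.09358968 -1.98532743  1.42325645] 0.018240842122327287
```

View pics/w4.png

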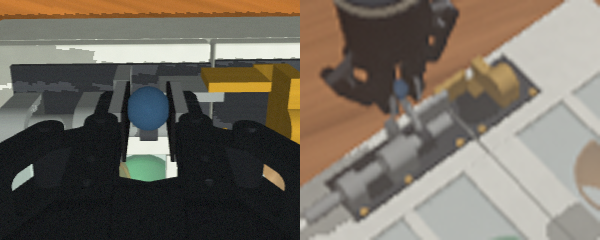

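The handle is raised and held: the knob is between the pads and the stem is clear of the wall. I'll slide most of the way, then feel for the stop.

Call:
{"fn": "step_arm", "kwargs": {
  "plan": [
    {"x": 0,"y": 0.4,"z": 0,"wx": 0,"wy": 0,"wz": 0,"hand": 0.15},
    {"x": 0,"y": 0.8,"z": 0,"wx": 0,"wy": 0,"wz": 0,"hand": 0.15},
    {"x": 0,"y": 0.8,"z": 0,"wx": 0,"wy": 0,"wz": 0,"hand": 0.15},
    {"x": 0,"y": 0.8,"z": 0,"wx": 0,"wy": 0,"wz": 0,"hand": 0.15},
    {"x": 0,"y": 0.8,"z": 0,"wx": 0,"wy": 0,"wz": 0,"hand": 0.15},
    {"x": 0,"y": 0.8,"z": 0,"wx": 0,"wy": 0,"wz": 0,"hand": 0.15},
    {"x": 0,"y": 0.4,"z": 0,"wx": 0,"wy": 0,"wz": 0,"hand": 0.15},
    {"x": 0,"y": 0.2,"z": 0,"wx": 0,"wy": 0,"wz": 0,"hand": 0.15}
  ]
}}

```text
time: 5.88
position: [0.4796, -0.0462, 0.1599]
tcp_rot: [-0.138, 0.99, 0.0, -0.0]
contact_force: [-5.1, -2.8, 4.0]
width: 0.0182
grasp_force: 19.9
```

Call:
{"fn": "step_arm", "kwargs": {
  "plan": [
    {"x": 0,"y": 0.1,"z": 0,"wx": 0,"wy": 0,"wz": 0,"hand": 0.15},
    {"x": 0,"y": 0.05,"z": 0,"wx": 0,"wy": 0,"wz": 0,"hand": 0.15},
    {"x": 0,"y": 0.05,"z": 0,"wx": 0,"wy": 0,"wz": 0,"hand": 0.15},
    {"x": 0,"y": 0,"z": 0,"wx": 0,"wy": 0,"wz": 0,"hand": 0.15},
    {"x": 0,"y": 0,"z": 0,"wx": 0,"wy": 0,"wz": 0,"hand": 0.15},
    {"x": 0,"y": 0,"z": 0,"wx": 0,"wy": 0,"wz": 0,"hand": 0.15},
    {"x": 0,"y": 0,"z": 0,"wx": 0,"wy": 0,"wz": 0,"hand": 0.15},
    {"x": 0,"y": 0,"z": 0,"wx": 0,"wy": 0,"wz": 0,"hand": 0.15}
  ]
}}

```text
time: 6.55
position: [0.4791, -0.0448, 0.1599]
tcp_rot: [-0.137, 0.991, 0.0, -0.0]
contact_force: [-5.3, -2.5, 5.3]
width: 0.0181
grasp_force: 19.9
```

```bash
python3 - <<'E'
from cell import r
from h import *
s=r.snapshot("wrist")
cv2.imwrite("pics/w5.png",cv2.resize(s["image"][140:340,130:430],None,fx=2.5,fy=2.5,interpolation=2))
st=r.state();f=st["contact_force"];print(st["position"],f,"along y",f@[-.274,.962,0])
E
```

```text
[ 0.47914879 -0.04480732  0.15989809] [-5.23802965 -1.53794251  5.47114119] along y -0.044280565851923935
```

View pics/w5.png

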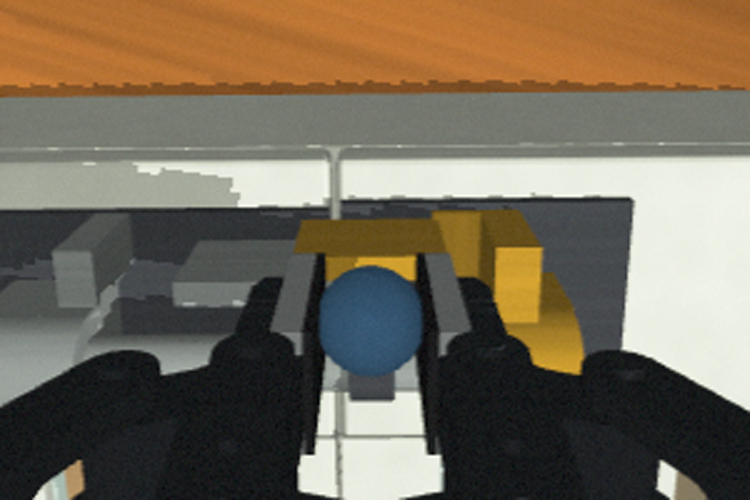

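The stem stands over the lip. The lip's end is at about column 447 and the staple face at about 497, so the notch is roughly 24 mm further on. I'll go 20 mm and then creep.

Call:
{"fn": "step_arm", "kwargs": {
  "plan": [
    {"x": 0,"y": 0.4,"z": 0,"wx": 0,"wy": 0,"wz": 0,"hand": 0.15},
    {"x": 0,"y": 0.5,"z": 0,"wx": 0,"wy": 0,"wz": 0,"hand": 0.15},
    {"x": 0,"y": 0.4,"z": 0,"wx": 0,"wy": 0,"wz": 0,"hand": 0.15},
    {"x": 0,"y": 0.3,"z": 0,"wx": 0,"wy": 0,"wz": 0,"hand": 0.15},
    {"x": 0,"y": 0.2,"z": 0,"wx": 0,"wy": 0,"wz": 0,"hand": 0.15},
    {"x": 0,"y": 0.1,"z": 0,"wx": 0,"wy": 0,"wz": 0,"hand": 0.15},
    {"x": 0,"y": 0.1,"z": 0,"wx": 0,"wy": 0,"wz": 0,"hand": 0.15},
    {"x": 0,"y": 0,"z": 0,"wx": 0,"wy": 0,"wz": 0,"hand": 0.15}
  ]
}}

```text
time: 7.27
position: [0.4735, -0.0255, 0.1599]
tcp_rot: [-0.137, 0.991, 0.0, -0.001]
contact_force: [-5.1, -1.7, 4.2]
width: 0.0183
grasp_force: 19.9
```

Call:
{"fn": "step_arm", "kwargs": {
  "plan": [
    {"x": 0,"y": 0.03,"z": 0,"wx": 0,"wy": 0,"wz": 0,"hand": 0.15},
    {"x": 0,"y": 0.03,"z": 0,"wx": 0,"wy": 0,"wz": 0,"hand": 0.15},
    {"x": 0,"y": 0.02,"z": 0,"wx": 0,"wy": 0,"wz": 0,"hand": 0.15},
    {"x": 0,"y": 0.02,"z": 0,"wx": 0,"wy": 0,"wz": 0,"hand": 0.15},
    {"x": 0,"y": 0,"z": 0,"wx": 0,"wy": 0,"wz": 0,"hand": 0.15},
    {"x": 0,"y": 0,"z": 0,"wx": 0,"wy": 0,"wz": 0,"hand": 0.15},
    {"x": 0,"y": 0,"z": 0,"wx": 0,"wy": 0,"wz": 0,"hand": 0.15},
    {"x": 0,"y": 0,"z": 0,"wx": 0,"wy": 0,"wz": 0,"hand": 0.15}
  ]
}}

```text
time: 7.93
position: [0.4733, -0.0247, 0.1599]
tcp_rot: [-0.137, 0.991, 0.0, -0.001]
contact_force: [-4.5, -3.2, 4.8]
width: 0.0182
grasp_force: 19.9
```

```bash
cat > f.py <<'E'
from cell import r
import numpy as np
F=[]
for i in range(4):
    st=r.state();F.append(st["contact_force"]);r.snapshot("wrist")
f=np.mean(F,0);y=np.array([-.274,.962,0]);x=np.array([.962,.274,0])
print(st["position"],"slide",1e3*(st["position"]-[.4938,-.0958,.16])@y,"chest force x,y,z",f@x,f@y,f[2],"std",np.std(F,0)@abs(y))
E
python3 f.py
```

```text
[ 0.47333937 -0.02472334  0.15990398] slide 73.98196389446842 chest force x,y,z -5.441092868373758 -1.4586731073957675 5.1122428407000005 std 0.7286038536591612
```

Call:
{"fn": "step_arm", "kwargs": {
  "plan": [
    {"x": 0,"y": 0.02,"z": 0,"wx": 0,"wy": 0,"wz": 0,"hand": 0.15},
    {"x": 0,"y": 0.02,"z": 0,"wx": 0,"wy": 0,"wz": 0,"hand": 0.15},
    {"x": 0,"y": 0.02,"z": 0,"wx": 0,"wy": 0,"wz": 0,"hand": 0.15},
    {"x": 0,"y": 0.02,"z": 0,"wx": 0,"wy": 0,"wz": 0,"hand": 0.15},
    {"x": 0,"y": 0,"z": 0,"wx": 0,"wy": 0,"wz": 0,"hand": 0.15},
    {"x": 0,"y": 0,"z": 0,"wx": 0,"wy": 0,"wz": 0,"hand": 0.15},
    {"x": 0,"y": 0,"z": 0,"wx": 0,"wy": 0,"wz": 0,"hand": 0.15},
    {"x": 0,"y": 0,"z": 0,"wx": 0,"wy": 0,"wz": 0,"hand": 0.15}
  ]
}}

```text
time: 8.8
position: [0.4731, -0.024, 0.1599]
tcp_rot: [-0.137, 0.991, 0.0, -0.001]
contact_force: [-6.0, -2.7, 4.3]
width: 0.0179
grasp_force: 19.9
```

```bash
python3 f.py
```

```text
[ 0.47307748 -0.0239611   0.15989178] slide 74.78698836741647 chest force x,y,z -5.530603767999457 -1.7459607529545527 5.118326206647304 std 0.6652868528277319
```

Call:
{"fn": "step_arm", "kwargs": {
  "plan": [
    {"x": 0,"y": 0.02,"z": 0,"wx": 0,"wy": 0,"wz": 0,"hand": 0.15},
    {"x": 0,"y": 0.02,"z": 0,"wx": 0,"wy": 0,"wz": 0,"hand": 0.15},
    {"x": 0,"y": 0.02,"z": 0,"wx": 0,"wy": 0,"wz": 0,"hand": 0.15},
    {"x": 0,"y": 0.02,"z": 0,"wx": 0,"wy": 0,"wz": 0,"hand": 0.15},
    {"x": 0,"y": 0,"z": 0,"wx": 0,"wy": 0,"wz": 0,"hand": 0.15},
    {"x": 0,"y": 0,"z": 0,"wx": 0,"wy": 0,"wz": 0,"hand": 0.15},
    {"x": 0,"y": 0,"z": 0,"wx": 0,"wy": 0,"wz": 0,"hand": 0.15},
    {"x": 0,"y": 0,"z": 0,"wx": 0,"wy": 0,"wz": 0,"hand": 0.15}
  ]
}}

```text
time: 9.67
position: [0.4729, -0.0232, 0.1599]
tcp_rot: [-0.137, 0.991, 0.0, -0.001]
contact_force: [-5.3, -2.7, 4.7]
width: 0.0183
grasp_force: 19.9
```

```bash
python3 f.py
```

```text
[ 0.47286274 -0.0232054   0.15988839] slide 75.57281521801406 chest force x,y,z -5.672262404416509 -0.9543140610587808 4.869297262960286 std 0.46007712496375436
```

Call:
{"fn": "step_arm", "kwargs": {
  "plan": [
    {"x": 0,"y": 0.02,"z": 0,"wx": 0,"wy": 0,"wz": 0,"hand": 0.15},
    {"x": 0,"y": 0.02,"z": 0,"wx": 0,"wy": 0,"wz": 0,"hand": 0.15},
    {"x": 0,"y": 0.02,"z": 0,"wx": 0,"wy": 0,"wz": 0,"hand": 0.15},
    {"x": 0,"y": 0.02,"z": 0,"wx": 0,"wy": 0,"wz": 0,"hand": 0.15},
    {"x": 0,"y": 0,"z": 0,"wx": 0,"wy": 0,"wz": 0,"hand": 0.15},
    {"x": 0,"y": 0,"z": 0,"wx": 0,"wy": 0,"wz": 0,"hand": 0.15},
    {"x": 0,"y": 0,"z": 0,"wx": 0,"wy": 0,"wz": 0,"hand": 0.15},
    {"x": 0,"y": 0,"z": 0,"wx": 0,"wy": 0,"wz": 0,"hand": 0.15}
  ]
}}

```text
time: 10.53
position: [0.4726, -0.0224, 0.1599]
tcp_rot: [-0.137, 0.991, 0.0, -0.001]
contact_force: [-4.7, -2.6, 5.1]
width: 0.0178
grasp_force: 19.9
```

```bash
python3 f.py
```

```text
[ 0.47261351 -0.02243306  0.15987591] slide 76.38409719550238 chest force x,y,z -5.332343590517229 -1.4724474507799872 5.100770070803085 std 0.4328000590963251
```

Call:
{"fn": "step_arm", "kwargs": {
  "plan": [
    {"x": 0,"y": 0.02,"z": 0,"wx": 0,"wy": 0,"wz": 0,"hand": 0.15},
    {"x": 0,"y": 0.02,"z": 0,"wx": 0,"wy": 0,"wz": 0,"hand": 0.15},
    {"x": 0,"y": 0.02,"z": 0,"wx": 0,"wy": 0,"wz": 0,"hand": 0.15},
    {"x": 0,"y": 0.02,"z": 0,"wx": 0,"wy": 0,"wz": 0,"hand": 0.15},
    {"x": 0,"y": 0,"z": 0,"wx": 0,"wy": 0,"wz": 0,"hand": 0.15},
    {"x": 0,"y": 0,"z": 0,"wx": 0,"wy": 0,"wz": 0,"hand": 0.15},
    {"x": 0,"y": 0,"z": 0,"wx": 0,"wy": 0,"wz": 0,"hand": 0.15},
    {"x": 0,"y": 0,"z": 0,"wx": 0,"wy": 0,"wz": 0,"hand": 0.15}
  ]
}}

```text
time: 11.4
position: [0.4724, -0.0217, 0.1599]
tcp_rot: [-0.137, 0.991, 0.0, -0.001]
contact_force: [-4.8, -3.5, 5.0]
width: 0.0185
grasp_force: 19.9
```

```bash
python3 f.py
```

```text
[ 0.47238422 -0.02166585  0.15986605] slide 77.18497711181173 chest force x,y,z -5.49088979382307 -1.903394458045937 5.25390419640198 std 0.11179557666509227
```

Call:
{"fn": "step_arm", "kwargs": {
  "plan": [
    {"x": 0,"y": 0.02,"z": 0,"wx": 0,"wy": 0,"wz": 0,"hand": 0.15},
    {"x": 0,"y": 0.02,"z": 0,"wx": 0,"wy": 0,"wz": 0,"hand": 0.15},
    {"x": 0,"y": 0.02,"z": 0,"wx": 0,"wy": 0,"wz": 0,"hand": 0.15},
    {"x": 0,"y": 0.02,"z": 0,"wx": 0,"wy": 0,"wz": 0,"hand": 0.15},
    {"x": 0,"y": 0,"z": 0,"wx": 0,"wy": 0,"wz": 0,"hand": 0.15},
    {"x": 0,"y": 0,"z": 0,"wx": 0,"wy": 0,"wz": 0,"hand": 0.15},
    {"x": 0,"y": 0,"z": 0,"wx": 0,"wy": 0,"wz": 0,"hand": 0.15},
    {"x": 0,"y": 0,"z": 0,"wx": 0,"wy": 0,"wz": 0,"hand": 0.15}
  ]
}}

```text
time: 12.27
position: [0.4722, -0.0209, 0.1599]
tcp_rot: [-0.137, 0.991, 0.0, -0.001]
contact_force: [-5.5, -3.0, 5.0]
width: 0.0185
grasp_force: 19.9
```

```bash
python3 f.py
```

```text
[ 0.47219901 -0.02091215  0.15990267] slide 77.96078047905883 chest force x,y,z -5.419450665301366 -1.4911780128293932 5.403598089296796 std 0.47365472623030525
```

Call:
{"fn": "step_arm", "kwargs": {
  "plan": [
    {"x": 0,"y": 0.02,"z": 0,"wx": 0,"wy": 0,"wz": 0,"hand": 0.15},
    {"x": 0,"y": 0.02,"z": 0,"wx": 0,"wy": 0,"wz": 0,"hand": 0.15},
    {"x": 0,"y": 0.02,"z": 0,"wx": 0,"wy": 0,"wz": 0,"hand": 0.15},
    {"x": 0,"y": 0.02,"z": 0,"wx": 0,"wy": 0,"wz": 0,"hand": 0.15},
    {"x": 0,"y": 0,"z": 0,"wx": 0,"wy": 0,"wz": 0,"hand": 0.15},
    {"x": 0,"y": 0,"z": 0,"wx": 0,"wy": 0,"wz": 0,"hand": 0.15},
    {"x": 0,"y": 0,"z": 0,"wx": 0,"wy": 0,"wz": 0,"hand": 0.15},
    {"x": 0,"y": 0,"z": 0,"wx": 0,"wy": 0,"wz": 0,"hand": 0.15}
  ]
}}

```text
time: 13.13
position: [0.4722, -0.0207, 0.16]
tcp_rot: [-0.137, 0.991, -0.0, -0.0]
contact_force: [-3.9, -5.8, 5.5]
width: 0.0183
grasp_force: 19.9
```

```bash
python3 f.py
```

```text
[ 0.47221133 -0.02072061  0.1599664 ] slide 78.14166676619331 chest force x,y,z -5.601969586413133 -3.7217861587199903 5.264561312844437 std 0.6281986518945993
```

Contact: the force rose to 3.7 N and the motion stopped at 78.1 mm. I'm backing off to the notch's middle, about 76.6 mm.

Call:
{"fn": "step_arm", "kwargs": {
  "plan": [
    {"x": 0,"y": -0.1,"z": 0,"wx": 0,"wy": 0,"wz": 0,"hand": 0.15},
    {"x": 0,"y": -0.1,"z": 0,"wx": 0,"wy": 0,"wz": 0,"hand": 0.15},
    {"x": 0,"y": 0,"z": 0,"wx": 0,"wy": 0,"wz": 0,"hand": 0.15},
    {"x": 0,"y": 0,"z": 0,"wx": 0,"wy": 0,"wz": 0,"hand": 0.15},
    {"x": 0,"y": 0,"z": 0,"wx": 0,"wy": 0,"wz": 0,"hand": 0.15},
    {"x": 0,"y": 0,"z": 0,"wx": 0,"wy": 0,"wz": 0,"hand": 0.15},
    {"x": 0,"y": 0,"z": 0,"wx": 0,"wy": 0,"wz": 0,"hand": 0.15},
    {"x": 0,"y": 0,"z": 0,"wx": 0,"wy": 0,"wz": 0,"hand": 0.15}
  ]
}}

```text
time: 14.0
position: [0.4723, -0.0216, 0.1598]
tcp_rot: [-0.137, 0.991, 0.0, -0.001]
contact_force: [-5.7, -1.0, 4.7]
width: 0.0184
grasp_force: 19.9
```

```bash
python3 f.py
```

```text
[ 0.47233182 -0.02164278  0.15982102] slide 77.22152861067902 chest force x,y,z -5.5488642034408 0.747958554426166 5.174986031539689 std 0.6136082333728573
```

Call:
{"fn": "step_arm", "kwargs": {
  "plan": [
    {"x": 0,"y": -0.06,"z": 0,"wx": 0,"wy": 0,"wz": 0,"hand": 0.15},
    {"x": 0,"y": 0,"z": 0,"wx": 0,"wy": 0,"wz": 0,"hand": 0.15},
    {"x": 0,"y": 0,"z": 0,"wx": 0,"wy": 0,"wz": 0,"hand": 0.15},
    {"x": 0,"y": 0,"z": 0,"wx": 0,"wy": 0,"wz": 0,"hand": 0.15},
    {"x": 0,"y": 0,"z": 0,"wx": 0,"wy": 0,"wz": 0,"hand": 0.15},
    {"x": 0,"y": 0,"z": 0,"wx": 0,"wy": 0,"wz": 0,"hand": 0.15},
    {"x": 0,"y": 0,"z": 0,"wx": 0,"wy": 0,"wz": 0,"hand": 0.15},
    {"x": 0,"y": 0,"z": 0,"wx": 0,"wy": 0,"wz": 0,"hand": 0.15}
  ]
}}

```text
time: 14.87
position: [0.4724, -0.0221, 0.1598]
tcp_rot: [-0.138, 0.99, 0.001, -0.001]
contact_force: [-5.6, -0.2, 5.6]
width: 0.0185
grasp_force: 19.9
```

```bash
python3 f.py
```

```text
[ 0.47244193 -0.02207156  0.15982268] slide 76.77886684650001 chest force x,y,z -5.709422982967352 1.3356764039191742 5.376501559218224 std 0.6521488442123455
```

At 76.8 mm, close to the notch's middle. I'll open the fingers gently and let the handle sink between them.

Call:
{"fn": "step_arm", "kwargs": {
  "plan": [
    {"x": 0,"y": 0,"z": 0,"wx": 0,"wy": 0,"wz": 0,"hand": 0.22},
    {"x": 0,"y": 0,"z": 0,"wx": 0,"wy": 0,"wz": 0,"hand": 0.26},
    {"x": 0,"y": 0,"z": 0,"wx": 0,"wy": 0,"wz": 0,"hand": 0.3},
    {"x": 0,"y": 0,"z": 0,"wx": 0,"wy": 0,"wz": 0,"hand": 0.33},
    {"x": 0,"y": 0,"z": 0,"wx": 0,"wy": 0,"wz": 0,"hand": 0.33},
    {"x": 0,"y": 0,"z": 0,"wx": 0,"wy": 0,"wz": 0,"hand": 0.33},
    {"x": 0,"y": 0,"z": 0,"wx": 0,"wy": 0,"wz": 0,"hand": 0.33},
    {"x": 0,"y": 0,"z": 0,"wx": 0,"wy": 0,"wz": 0,"hand": 0.33}
  ]
}}

```text
time: 15.73
position: [0.4736, -0.0234, 0.1599]
tcp_rot: [-0.137, 0.991, -0.0, 0.0]
contact_force: [-0.4, -0.4, 0.4]
width: 0.0279
grasp_force: 0.0
```

Call:
{"fn": "step_arm", "kwargs": {
  "plan": [
    {"x": 0,"y": 0,"z": 0,"wx": 0,"wy": 0,"wz": 0,"hand": 0.33},
    {"x": 0,"y": 0,"z": 0,"wx": 0,"wy": 0,"wz": 0,"hand": 0.33},
    {"x": 0,"y": 0,"z": 0,"wx": 0,"wy": 0,"wz": 0,"hand": 0.33},
    {"x": 0,"y": 0,"z": 0,"wx": 0,"wy": 0,"wz": 0,"hand": 0.33},
    {"x": 0,"y": 0,"z": 0,"wx": 0,"wy": 0,"wz": 0,"hand": 0.33},
    {"x": 0,"y": 0,"z": 0,"wx": 0,"wy": 0,"wz": 0,"hand": 0.33},
    {"x": 0,"y": 0,"z": 0,"wx": 0,"wy": 0,"wz": 0,"hand": 0.33},
    {"x": 0,"y": 0,"z": 0,"wx": 0,"wy": 0,"wz": 0,"hand": 0.33}
  ]
}}

```text
time: 16.4
position: [0.4735, -0.0234, 0.1599]
tcp_rot: [-0.137, 0.991, -0.0, 0.0]
contact_force: [-0.3, -0.1, 0.7]
width: 0.0282
grasp_force: 0.0
```

```bash
python3 f.py; python3 - <<'E'
from cell import r
from h import *
y=np.array([-.274,.962,0]);x=np.array([.962,.274,0]);rod=np.array([.4715,-.1015,.136])+.052*x
for i in range(2):
    s=r.snapshot("wrist");t=r.snapshot("top")
    b=blob(s["image"],(100,80,40),(125,255,255),(0,0,560,420));print(b[:1])
    o,d=ray(s,*b[0][1])
    # intersect ray with knob circle (r 52 about rod): unknowns slide, turn
    for th in(0,.2,.4,.6,.8,1.0):
        z=.136+.052*np.sin(th);p=o+d*(z-o[2])/d[2];print(th,"slide",1e3*(p-rod)@y,"x",1e3*(p-rod)@x,"want",-52*np.cos(th))
cv2.imwrite("pics/w6.png",np.hstack([s["image"][150:390,130:430],cv2.resize(t["image"][190:240,250:330],(384,240),interpolation=2)]))
E
```

```text
[ 0.47354878 -0.02338961  0.15989912] slide 75.20762935719637 chest force x,y,z -0.07040539683042657 -0.27317350510671845 -0.022763623377080596 std 0.49664955161113084
[(907, [280.5, 201.3], [264, 185, 34, 34])]
0 slide 77.56855162874983 x -53.171162986420796 want -52.0
0.2 slide 77.47938803939267 x -55.69467326794376 want -50.963462047744564
0.4 slide 77.3937791209712 x -58.11757915793959 want -47.89517168815003
0.6 slide 77.31513783090834 x -60.34328704449584 want -42.91745197530327
0.8 slide 77.24659934927192 x -62.28306497780287 want -36.2287488860526
1.0 slide 77.19089608903913 x -63.85958013298306 want -28.09571990514327
[(908, [280.5, 201.3], [264, 185, 34, 34])]
0 slide 77.56844763435649 x -53.17135039839099 want -52.0
0.2 slide 77.47928187527316 x -55.69485092891297 want -50.963462047744564
0.4 slide 77.39367087362564 x -58.117747456649454 want -47.89517168815003
0.6 slide 77.3150276698885 x -60.34344674293171 want -42.91745197530327
0.8 slide 77.24648752042175 x -62.28321718081591 want -36.2287488860526
1.0 slide 77.1907829046937 x -63.859726244243305 want -28.09571990514327
```

View pics/w6.png

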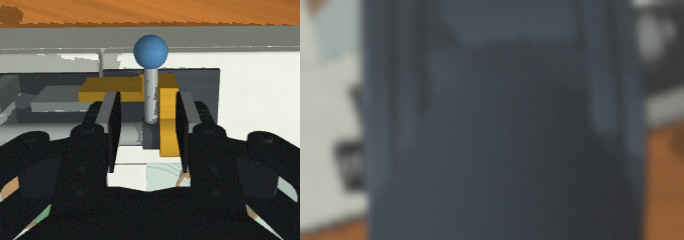

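The handle sank into the notch: the knob is at (280,201), with the stem lying between the brass lip and the staple. I'll retract upward and verify.

Call:
{"fn": "step_arm", "kwargs": {
  "plan": [
    {"x": 0,"y": 0,"z": -0.5,"wx": 0,"wy": 0,"wz": 0,"hand": 0.33},
    {"x": 0,"y": 0,"z": -1.0,"wx": 0,"wy": 0,"wz": 0,"hand": 0.33},
    {"x": 0,"y": 0,"z": -1.5,"wx": 0,"wy": 0,"wz": 0,"hand": 0.33},
    {"x": 0,"y": 0,"z": -2.0,"wx": 0,"wy": 0,"wz": 0,"hand": 0.33},
    {"x": 0,"y": 0,"z": -1.5,"wx": 0,"wy": 0,"wz": 0,"hand": 0.33},
    {"x": 0,"y": 0,"z": -0.6,"wx": 0,"wy": 0,"wz": 0,"hand": 0.33},
    {"x": 0,"y": 0,"z": 0,"wx": 0,"wy": 0,"wz": 0,"hand": 0.33},
    {"x": 0,"y": 0,"z": 0,"wx": 0,"wy": 0,"wz": 0,"hand": 0.33}
  ]
}}

```text
time: 17.47
position: [0.4734, -0.0234, 0.2307]
tcp_rot: [-0.137, 0.991, 0.0, 0.0]
contact_force: [0.4, 0.8, -1.0]
width: 0.0282
grasp_force: 0.0
```

```bash
python3 - <<'E'
from cell import r
from h import *
y=np.array([-.274,.962,0]);x=np.array([.962,.274,0])
for i in range(4):s=r.snapshot("wrist")
W=np.load("w2.npz")
for q in(W,s):
    b=blob(q["image"],(100,80,40),(125,255,255),(0,0,560,420))[0]
    # front top edge of lid just beside knob: columns +-25..60
    g=cv2.cvtColor(q["image"],cv2.COLOR_BGR2GRAY).astype(int)
    p=onz(q,*b[1],.136);print(b,p,"x",1e3*p@x,"y",1e3*p@y)
cv2.imwrite("pics/w7.png",cv2.resize(s["image"][160:320,130:430],None,fx=2.5,fy=2.5,interpolation=2))
E
```

```text
(422, [270.9, 209.7], [260, 198, 23, 24]) [ 0.47101467 -0.10139478  0.136     ] x 425.33393768660505 y -226.59979783829053
(459, [279.5, 181.2], [268, 170, 24, 24]) [ 0.44902824 -0.02726508  0.136     ] x 424.49453761484267 y -149.26275014835846
```

View pics/w7.png

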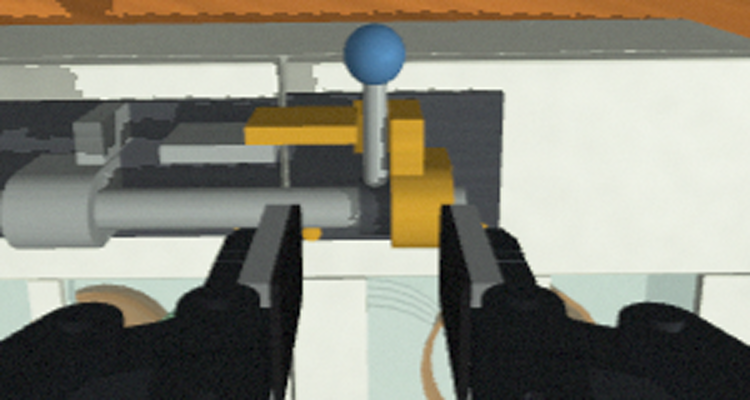

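The stem is fully down between lip and staple, with the knob at crop (374,55). The knob is level within 1 mm of its original line and has slid about 77 mm, and the gripper is clear.

```bash
python3 -c "
from cell import r
print(r.hand_in())"
```

```text
the job is handed in; nothing more can be done
None
```

The bolt slid about 77 mm to the keeper and its handle dropped fully into the keeper's notch; the gripper let go and backed clear, and I handed the job in at about 18 s of the 51 s allowed (the hand-in returned no verdict).

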